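# Press the touch-latch cupboard open and sweep its door wide

## Task

Open the little green-doored cupboard on the counter so that the bowl inside can be reached: with a fingertip or the outside of the fingers press the door in near its free edge until the catch lets go and it springs ajar, then push the door from behind with the fingers until it stands wide open, about square to the cupboard or beyond. Only touch the door, gently: do not grip it or ram it, leave the bowl, jar, spoon and spatula where they are, and finish clear of everything.

Things in the scene. Friction and masses are not known exactly. Their poses are not given: they have to be found in the camera images.
- cupboard: White counter-top cupboard, 160 mm deep (x), 220 wide (y), 200 high, fixed; its front is closed by a green door without handle. Origin: centre of its underside, on the counter. Own -x points out of the front (roughly to the world's -y), own +y to the hinge side, -y to the door's free edge. Carcass front rim at x = -80 mm; the closed door fills x = -103 to -87 mm.
- door (a joint): Door angle, rad: 0 closed and caught (cannot be pulled open), grows as it opens outward, 1.57 square, stop 1.9; pressed in it goes negative, stop -0.032. Press the mark in to the stop (5.6 mm, 3 to 4 N; the catch frees at about 4 mm) and let go: a plunger springs the door out to about 0.5 rad (0.4 to 0.6). It never catches again; with light friction and damping it stays where it is left.
- door_press (a point): Brass touch mark on the door's outer face, 175 mm from the hinge axis, 165 mm above the counter, 35 mm below the door's top: the spot to press, towards the cupboard's +x. Moves with the door; its own -x is the door's outward normal.
- door_hinge (a point): Point on the door's vertical hinge axis, 200 mm above the counter; x = -95, y = +108 mm in the cupboard's frame. The door, 16 mm thick, is centred on the plane through this axis and reaches from 12 to 200 mm above the counter. Turns with the door: its -y points along the door to the free edge, its +x out of the inner face. Opening turns it clockwise seen from above.
- door_edge (a point): Top corner of the door's free edge, mid-thickness, 212 mm from the hinge axis, 200 mm above the counter; moves with the door. When the door is ajar, closed fingers can be lowered from above into the gap between door and carcass. Strike arm (on the door, 160 mm from the hinge) and black plunger (100 mm from it, sticks out 57 mm once sprung) stay below 145 mm height.
- bowl_center (a point): White porcelain bowl, 104 mm across, 45 mm high, standing inside the cupboard; its centre, half-way up. Leave alone.
- jar_center (a point): Glass jar with brass twist cap, 60 mm across, 90 mm high, standing on the counter beside the cupboard's hinge side; its centre. Leave alone.
- spoon_grip (a point): Steel serving spoon 240 mm long lying on the counter on the robot's right; point on its handle. Leave alone.
- spatula_grip (a point): Wooden spatula 260 mm long lying on the counter on the robot's right; point on its handle. Leave alone.

How it is judged:
On the way, in this order (a step that is already met when the one before it is completed fails the run):
1. the closed door is pressed in against its catch (value of joint door below -0.012 rad), for 0.02 s.
2. the catch has let go and the door stands ajar (value of joint door above 0.25 rad), for 0.1 s.
At the end, for the whole second after the job is handed in: the door stands at rest more than 1.2 rad (69 degrees) open, and bowl, jar, spoon and spatula are within 20 mm of where they were (value of joint door above 1.2 rad and velocity of joint door between -0.05 and 0.05 rad/s and distance of each of bowl_center, jar_center, spoon_grip, spatula_grip from where it was at the start of the episode below 0.02 m); the robot touches nothing.
It fails at once if the door or cupboard is gripped or pressed with more than 35 N (contact force between the fingers and cupboard above 35 N).
It fails at once if a bystander is pushed, lifted or carried more than 20 mm (distance of any of bowl_center, jar_center, spoon_grip, spatula_grip from where it was at the start of the episode above 0.02 m).
It fails at once if a bystander is tipped over (angle between any of jar_center, bowl_center's own z axis and vertical above 0.35 rad).
It also fails if it takes over 54 s, if anything falls off the work surface, if the arm or the gripper's body presses on something with over 40 N, if the wrist force passes 120 N, or if a joint passes its speed limit or range.

## Robot

A 6-joint arm with a two-finger parallel gripper is mounted at the origin on the work surface. World frame = base frame: x ahead of the robot, y to its left, z up, the work surface at z = 0. Lengths are in m, angles in rad, forces in N, time in s.
With the tool pointing down it reaches from about 0.4 to 0.825 m from the base axis. Payload 7 kg.
Tool frame: the origin (TCP) lies at the centre of the arm's flange, where the gripper is bolted on; the fingertips stand 178 mm ahead of it and the grasp point (between the pads) lies 159 mm ahead of it (arm.tip_reach is the distance from the TCP to the fingertips, in m); z points along the fingers, y is the direction in which the jaws open and shut (so a half turn about z gives the same grasp; the last joint's range is limited). The gripper opens to 88 mm and grips with 3 to 60 N. Pads are 19 mm wide; open, the fingers measure 130 mm over their backs; the gripper's body (78 mm by 193 mm) begins 47 mm behind the grasp point.
Start: joints at [-0.927, 0.359, 0.012, 0, -1.224, -0.288], TCP at [0.235, -0.633, 0.405] pointing down, gripper open.
Joint ranges: [-3.07, 3.07], [-1.43, 2.12], [-1.02, 1.25], [-3.03, 1.67], [-3.05, -0], [-3.03, 3.03]. Speed limits (rad/s): [2.39, 2.39, 3.01, 3.14, 3.14, 3.14].

## Interface

Orientations are given as [roll, pitch, yaw] about the fixed x, y, z axes, in that order (R = Rz(yaw) Ry(pitch) Rx(roll)).
In Python, from station import arm gives the robot as it stands.
- The arm moves only by the shell command python3 -m inch 'ROWS' [OPENING] [FORCE]. ROWS is JSON, a list that holds one entry, the list of rows, each a list of 6 numbers: the shift along the world's x, y, z in units of 200 mm (1.0 is 200 mm), then the turn, a rotation vector about the world's x, y, z in units of 180 degrees (1.0 is 180 degrees). A call has 1 to 8 rows; each row is the pose to reach, as a shift and turn from the pose commanded when the call began, turning the shorter way round; what a row does not reach only later rows make up. A row lasts 1/8 s, in which the tool goes at most 62.5 mm and 10.7 degrees, less where a joint would pass 70% of its speed; a pose out of reach is approached as far as the arm can. A call with a number of a shift or a turn outside -1 to 1 is refused whole. A call with a gripper value outside its range is refused whole. OPENING is the finger opening in mm, from 0 to 87.6, set as the call begins (- or left out, the last holds). The fingers move at their own pace and stop on an object; FORCE is the grip in N (left out, the last holds). Time passes only in rows, so rows that repeat a pose let the fingers close. It gives the time, the measured TCP pose, the force and the opening at its end, in the units of the state.
- arm.get_state(): the state, without advancing time (a new reading comes with each control period).
- arm.grab_frame(name): name is "scene" or "top" or "wrist"; returns the picture (420x560x3 uint8, blue, green, red); there is no depth.
- arm.camera_params(name): a dict with "vertical_fov" (degrees; the focal length in pixels is half the picture's height over the tangent of half this angle, whatever the lens; pixels are square), "cx", "cy" (the principal point, pixels), "pose" (4x4, takes a point from camera to world coordinates). Camera axes: x right, y down, z forward; pixel columns grow to the right and rows downward; lengths in m; the calibration is good to about 2 mm. A picture is of the moment at which its call begins: read the wrist's pose just before it. camera_params takes no time and is no camera call; for the wrist camera it gives the pose at the moment of the call.
- arm.job_done(): hands the job in, once; it reports no verdict.
Trained networks look in the newest picture that a camera, given by its name, has taken for a name from the list of things; names that differ only in an ending like _2 or _b are one class to them, and where a whole thing is asked for, a point or a joint stands for the part that bears it (a point fixed in the world has none). Each returns a list of dicts, best first, with "score" (0 to 1); they miss things now and then, are a little off and sometimes report something else, mostly with a low value. They report only what shows in the picture. A call takes as long as a camera call.
- arm.search_frame(target, camera): "box" ([left, top, right, bottom] in pixels, round what is visible of it).
- arm.regions_of(target, camera): "region" (420x560 bool, what is visible of it) and "box" ([left, top, right, bottom] in pixels, round what is visible of it).
The state is a dict: "t": time; "q": joint angles; "qd": joint speeds; "joint_efforts": joint torques, N m; "eef_pos": TCP position; "ee_rot": TCP orientation; "force": force on the tool from outside, world axes, zero at the start; "moment": the same for the moment, N m; "width": finger opening in m.
Only numpy, scipy, OpenCV 4.12 (cv2) and the standard library are available. Lean on these libraries where they do the work, as an engineer would, in place of code of your own. Each camera call takes 0.05 s, during which the arm holds its last target.

## Working session

There is one attempt and no reset: what is moved stays moved. The work goes in short steps, Python scripts to look and compute and a shell command to move; the robot and the scene stay as the last step left them, time stands still between calls to the robot, and variables do not carry over. Pictures are saved under pics/ and viewed, and the job is handed in when it is done.

```bash
mkdir -p pics; ls; python3 - <<'E'
from station import arm
import cv2,numpy as np
s=arm.get_state();print({k:np.round(v,3) for k,v in s.items()}, arm.tip_reach)
for n in("scene","top"):
    f=arm.grab_frame(n);cv2.imwrite(f"pics/{n}0.png",f)
    p=arm.camera_params(n);print(n,p["vertical_fov"],p["cx"],p["cy"]);print(np.round(p["pose"],3))
    for t in("door","door_press","cupboard","jar_center","bowl_center","spoon_grip","spatula_grip","door_edge","door_hinge"):
        r=arm.search_frame(t,n);print(t,[(np.round(a["box"]),round(a["score"],2)) for a in r[:2]])
E
```

```text
pics
{'t': np.float64(0.0), 'q': array([-0.927,  0.359,  0.011, -0.   , -1.224, -0.288]), 'qd': array([ 0.001,  0.002, -0.001,  0.   , -0.   ,  0.   ]), 'joint_efforts': array([ 0.0000e+00, -5.8273e+01,  2.9307e+01,  6.9970e+00,  7.0000e-03,
       -0.0000e+00]), 'eef_pos': array([ 0.235, -0.633,  0.404]), 'ee_rot': array([ 3.14 , -0.   , -2.786]), 'force': array([-0.084, -0.28 , -0.65 ]), 'moment': array([ 0.051,  0.065, -0.019]), 'width': np.float64(0.088)} 0.1781
scene 43.308051552316755 274.81486208767774 204.77362799311376
[[ 0.992  0.121 -0.039  0.57 ]
 [ 0.127 -0.946  0.299 -0.41 ]
 [-0.    -0.301 -0.954  1.226]
 [ 0.     0.     0.     1.   ]]
door [(array([274.,  93., 367., 146.]), 0.9)]
door_press [(array([274.,  97., 370., 146.]), 0.95)]
cupboard [(array([267.,  26., 378., 146.]), 0.87)]
jar_center [(array([226.,  76., 248., 114.]), 0.59)]
bowl_center []
spoon_grip [(array([222., 357., 331., 402.]), 0.6), (array([272.,  97., 367., 145.]), 0.29)]
spatula_grip [(array([236., 295., 348., 327.]), 0.91)]
door_edge [(array([271.,  94., 370., 144.]), 0.85)]
door_hinge [(array([274.,  93., 367., 147.]), 0.64)]
top 52.64866266809614 285.4500615961153 203.01596360216323
[[-0.016 -0.986  0.166  0.374]
 [-1.     0.018  0.011 -0.079]
 [-0.014 -0.166 -0.986  1.078]
 [ 0.     0.     0.     1.   ]]
door [(array([173., 124., 203., 225.]), 0.61), (array([415., 150., 434., 240.]), 0.22)]
door_press [(array([172., 125., 200., 229.]), 0.77)]
cupboard [(array([ 93., 123., 200., 234.]), 0.73)]
jar_center []
bowl_center []
spoon_grip [(array([414., 149., 434., 244.]), 0.83)]
spatula_grip [(array([341., 142., 374., 241.]), 0.73)]
door_edge [(array([176., 124., 200., 226.]), 0.71)]
door_hinge [(array([174., 126., 200., 228.]), 0.79)]
```

View pics/scene0.png

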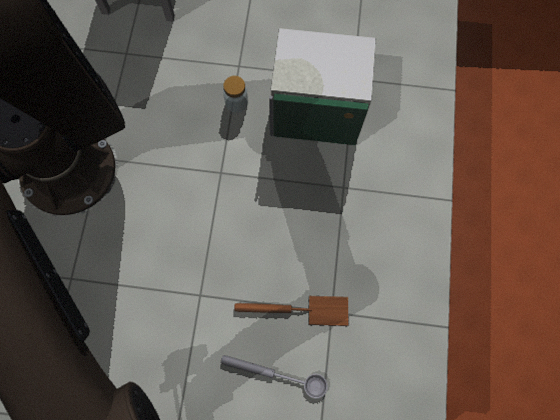

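View pics/top0.png

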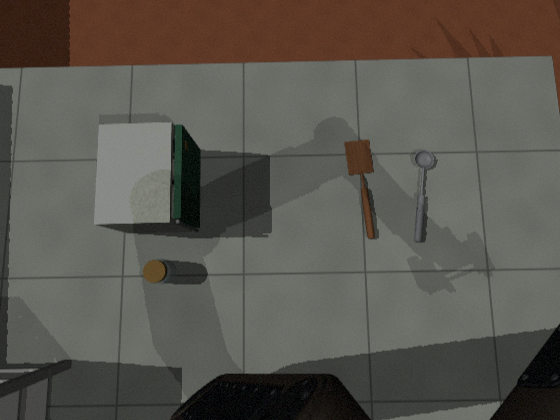

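```bash
python3 - <<'E'
import cv2
a=cv2.imread("pics/scene0.png")[15:160,215:395];cv2.imwrite("pics/scene0z.png",cv2.resize(a,None,fx=4,fy=4,interpolation=cv2.INTER_CUBIC)[:600,:800])
a=cv2.imread("pics/top0.png")[110:250,80:220];cv2.imwrite("pics/top0z.png",cv2.resize(a,None,fx=4,fy=4,interpolation=cv2.INTER_CUBIC))
E
```

```text
(no output)
```

View pics/scene0z.png

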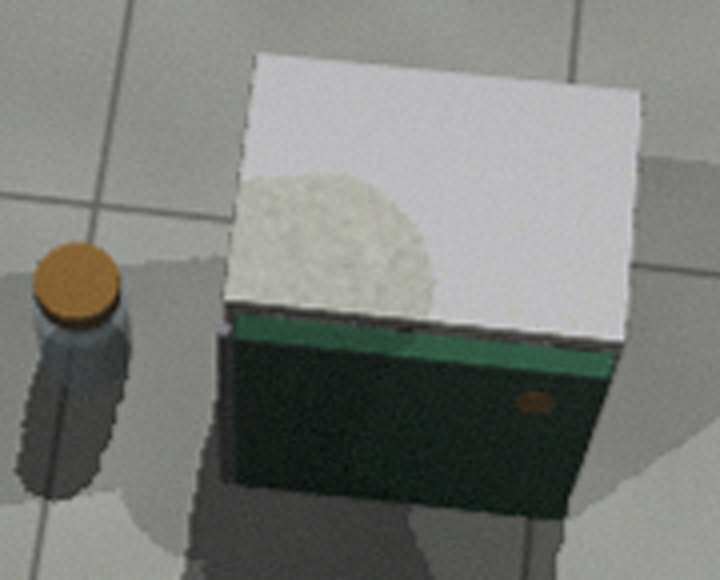

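View pics/top0z.png

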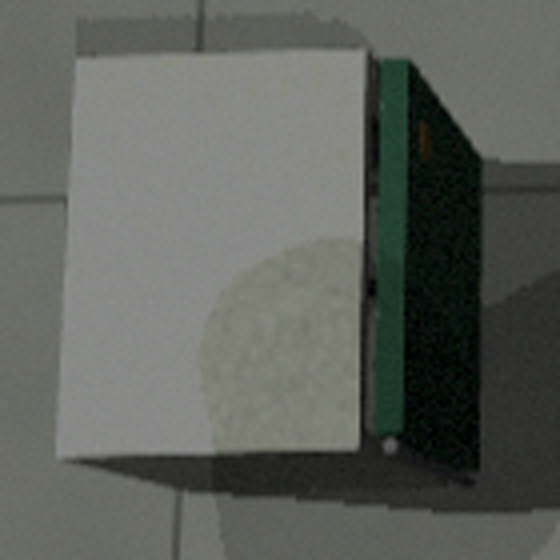

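```bash
cat > h.py <<'E'
import numpy as np,json
from station import arm
def proj(n,P):
    c=arm.camera_params(n);T=np.array(c["pose"]);f=210/np.tan(np.radians(c["vertical_fov"])/2)
    p=(np.atleast_2d(P)-T[:3,3])@T[:3,:3]
    return np.c_[f*p[:,0]/p[:,2]+c["cx"],f*p[:,1]/p[:,2]+c["cy"]]
def onplane(n,uv,z):
    c=arm.camera_params(n);T=np.array(c["pose"]);f=210/np.tan(np.radians(c["vertical_fov"])/2)
    d=T[:3,:3]@np.array([(uv[0]-c["cx"])/f,(uv[1]-c["cy"])/f,1]);return T[:3,3]+d*(z-T[2,3])/d[2]
def w(cup,P):
    x,y,a=cup;P=np.atleast_2d(P);c,s=np.cos(a),np.sin(a)
    return np.c_[x+c*P[:,0]-s*P[:,1],y+s*P[:,0]+c*P[:,1],P[:,2]]
E
python3 - <<'E'
from h import *
from scipy.optimize import least_squares
L=np.array([[.08,.11,.2],[.08,-.11,.2],[-.08,-.11,.2],[-.08,.11,.2],[-.103,-.067,.165]])
z=lambda a,o:(np.array(a)+.5)/4-.5+o
S=z([[258,55],[640,92],[624,342],[226,300],[535,403]],[215,15]);
T=z([[57,458],[77,58],[366,50],[361,450],[425,141]],[80,110])
def r(p):
    a=w(p,L);return np.r_[(proj("scene",a)-S).ravel(),(proj("top",a)-T).ravel()]
s=least_squares(r,[.6,.0,np.pi/2]);print(s.x,np.round(s.fun.reshape(-1,2),2))
cup=s.x;json.dump(list(cup),open("cup.json","w"))
for n,P in dict(press=[-.103,-.067,.165],hinge=[-.095,.108,.2],edge=[-.095,-.104,.2],plunge=[-.095,.008,.2]).items():print(n,np.round(w(cup,P),4))
for n,uv in dict(scene=(215+78/4,15+281/4),top=(154.5,271)).items():print("jar",onplane(n,uv,.09))
for n,uv in dict(scene=(333,311),top=(359,158)).items():print("spat",onplane(n,uv,.01))
print(-np.array(cup[2])+0)
E
```

```text
[0.59446539 0.25361762 1.58315033] [[-0.46 -0.86]
 [ 0.72 -0.6 ]
 [ 0.45 -0.28]
 [-0.71 -0.1 ]
 [ 0.01 -0.6 ]
 [ 0.25  0.22]
 [-0.06 -0.14]
 [ 0.9  -0.5 ]
 [ 0.46 -0.07]
 [ 0.42  0.28]]
press [[0.6627 0.1515 0.165 ]]
hinge [[0.4876 0.1573 0.2   ]]
edge [[0.6996 0.1599 0.2   ]]
plunge [[0.5876 0.1585 0.2   ]]
jar [0.38845465 0.23522265 0.09      ]
jar [0.38633414 0.23713753 0.09      ]
spat [ 0.68384683 -0.26270236  0.01      ]
spat [ 0.66807626 -0.25916817  0.01      ]
-1.5831503288595457
```

```bash
python3 -m inch '[[[0.06,0.12,0,0,0,0.05],[0.12,0.25,0,0,0,0.1],[0.18,0.38,0,0,0,0.15],[0.25,0.5,0,0,0,0.2],[0.32,0.63,0,0,0,0.25],[0.38,0.75,0,0,0,0.3],[0.44,0.88,0,0,0,0.35],[0.5,1,0,0,0,0.387]]]' 0 10
python3 -m inch '[[[0.12,0.2,0,0,0,0],[0.24,0.4,0,0,0,0],[0.36,0.6,0,0,0,0],[0.48,0.8,0,0,0,0],[0.6,1,0,0,0,0]]]'
python3 -m inch '[[[0.12,0.2,0,0,0,0],[0.24,0.4,0,0,0,0],[0.36,0.6,0,0,0,0],[0.48,0.8,0,0,0,0],[0.6,1,0,0,0,0],[0.6,1,0,0,0,0],[0.6,1,0,0,0,0]]]'
```

```text
t: 2.0
eef_pos: [0.3354, -0.4318, 0.4048]
ee_rot: [-3.141, -0.0, -1.565]
force: [0.8, 0.0, 0.3]
width: 0.0129
t: 2.62
eef_pos: [0.4556, -0.2313, 0.405]
ee_rot: [-3.141, -0.0, -1.57]
force: [1.1, -0.2, 0.5]
width: 0.0004
t: 3.5
eef_pos: [0.5749, -0.0327, 0.4045]
ee_rot: [3.141, -0.0, -1.569]
force: [-0.2, -1.1, 0.8]
width: 0.0003
```

```bash
python3 -m inch '[[[0.11,0.15,0,0,0,0],[0.22,0.3,0,0,0,0],[0.33,0.45,0,0,0,0],[0.44,0.61,-0.1,0,0,0],[0.44,0.61,-0.2,0,0,0],[0.44,0.61,-0.36,0,0,0],[0.44,0.61,-0.36,0,0,0],[0.44,0.61,-0.36,0,0,0]]]'
python3 - <<'E'
from h import *
import cv2
s=arm.get_state();print(s["eef_pos"],s["force"])
for n in("scene","top","wrist"):
    cv2.imwrite(f"pics/{n}1.png",arm.grab_frame(n))
a=cv2.imread("pics/scene1.png")[15:160,235:395];b=cv2.imread("pics/top1.png")[110:255,80:240]
cv2.imwrite("pics/c1.png",cv2.resize(np.hstack([a,b]),None,fx=2.5,fy=2.5,interpolation=cv2.INTER_CUBIC))
E
```

```text
t: 4.5
eef_pos: [0.6634, 0.0885, 0.3341]
ee_rot: [-3.14, -0.0, -1.571]
force: [0.3, 0.2, 1.1]
width: 0.0003
[0.66339656 0.08852894 0.33413579] [0.30286528 0.24500777 1.06154017]
```

View pics/c1.png

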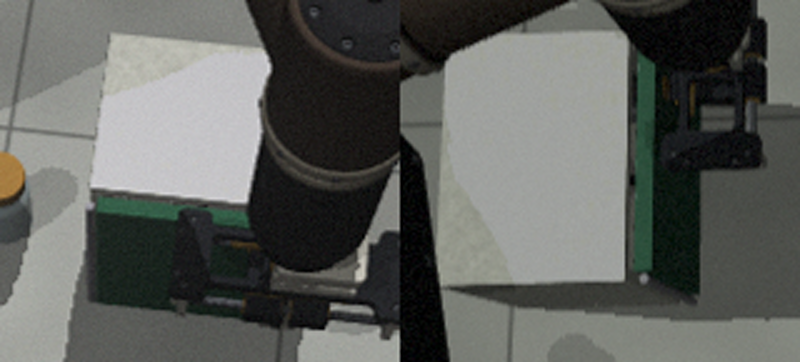

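View pics/wrist1.png

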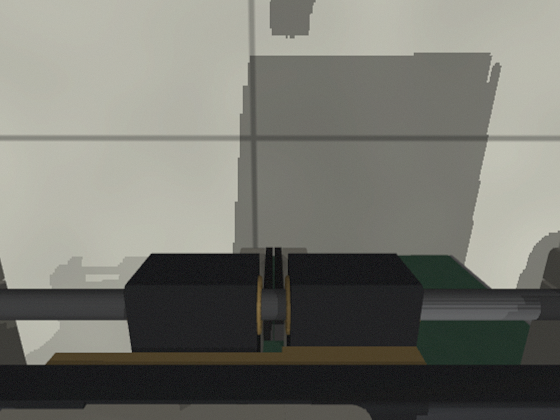

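```bash
python3 -m inch '[[[0,0.05,0,0,0,0],[0,0.1,0,0,0,0],[0,0.15,0,0,0,0],[0,0.2,0,0,0,0],[0,0.22,0,0,0,0],[0,0.24,0,0,0,0],[0,0.24,0,0,0,0]]]'
python3 -m inch '[[[0,0.01,0,0,0,0],[0,0.02,0,0,0,0],[0,0.02,0,0,0,0]]]'
```

```text
t: 5.52
eef_pos: [0.6631, 0.1374, 0.3326]
ee_rot: [3.142, -0.0, -1.57]
force: [-0.0, 0.6, -0.5]
width: 0.0003
t: 5.9
eef_pos: [0.6632, 0.1409, 0.3327]
ee_rot: [3.141, -0.0, -1.57]
force: [1.0, -3.4, -0.6]
width: 0.0002
```

```bash
python3 -m inch '[[[0,0.01,0,0,0,0],[0,0.01,0,0,0,0]]]'
python3 -m inch '[[[0,0.01,0,0,0,0],[0,0.01,0,0,0,0]]]'
```

```text
t: 6.15
eef_pos: [0.6632, 0.1433, 0.3327]
ee_rot: [-3.141, -0.0, -1.57]
force: [0.7, -3.0, 0.0]
width: 0.0007
t: 6.4
eef_pos: [0.6632, 0.1449, 0.3327]
ee_rot: [3.142, -0.001, -1.57]
force: [2.4, -5.4, -0.2]
width: 0.0002
```

```bash
python3 -m inch '[[[0,0.01,0,0,0,0],[0,0.01,0,0,0,0]]]'
```

```text
t: 6.65
eef_pos: [0.6633, 0.1454, 0.3327]
ee_rot: [3.141, -0.003, -1.57]
force: [3.4, -12.2, 0.0]
width: 0.0006
```

```bash
python3 -m inch '[[[0,-0.1,0,0,0,0],[0,-0.25,0,0,0,0],[0,-0.45,0,0,0,0],[0,-0.65,0,0,0,0],[0,-0.8,0,0,0,0],[0,-0.8,0.2,0,0,0],[0,-0.8,0.4,0,0,0],[0,-0.8,0.4,0,0,0]]]'
python3 - <<'E'
from h import *
import cv2
for n in("scene","top"):
    cv2.imwrite(f"pics/{n}2.png",arm.grab_frame(n))
    print([(np.round(a["box"]),a["score"]) for a in arm.search_frame("door",n)])
a=cv2.imread("pics/scene2.png")[15:190,235:395];b=cv2.imread("pics/top2.png")[100:275,80:240]
cv2.imwrite("pics/c2.png",cv2.resize(np.hstack([a,b]),None,fx=2.5,fy=2.5,interpolation=cv2.INTER_CUBIC))
E
```

```text
t: 7.65
eef_pos: [0.6636, -0.013, 0.4169]
ee_rot: [-3.134, 0.002, -1.57]
force: [0.4, 0.7, -0.1]
width: 0.0007
[(array([271.,  96., 344., 179.]), 0.72)]
[(array([177., 132., 233., 230.]), 0.58)]
```

View pics/c2.png

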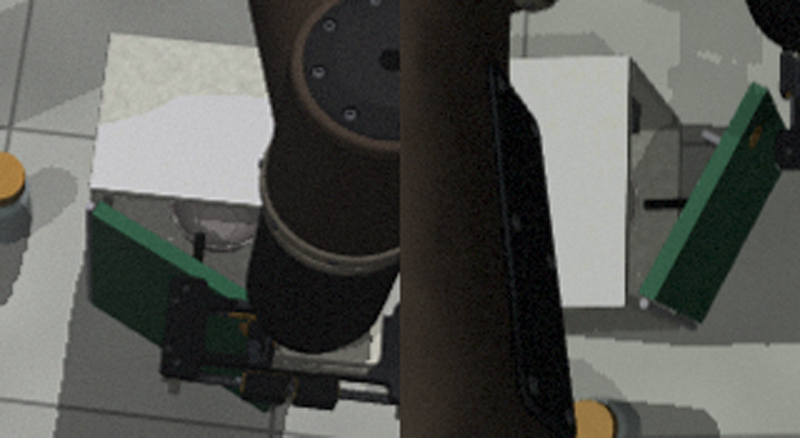

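```bash
python3 - <<'E'
from h import *
cup=json.load(open("cup.json"));H=w(cup,[-.095,.108,.2])[0]
e=onplane("top",(224,135.2),.2);d=e-H;print(e,np.hypot(*d[:2]),.012-np.arctan2(d[1],d[0]))
for th in(.5,.7,.9,1.1,1.3,1.5,1.6,1.65):
    a=.0124-th;d=np.array([np.cos(a),np.sin(a)]);n=np.array([-d[1],d[0]])
    off=.008+.022*abs(n[0])+.010*abs(n[1])
    print(th,np.round(H[:2]+.16*d+off*n,4),np.round(H[:2]+.212*d,4))
E
```

```text
[0.67231155 0.06141517 0.2       ] 0.20806975316291235 0.49087992037631123
0.5 [0.6417 0.1063] [0.6749 0.058 ]
0.7 [0.6301 0.0787] [0.6515 0.0227]
0.9 [0.613 0.053] [ 0.6215 -0.0071]
1.1 [0.5904 0.0305] [ 0.5861 -0.0304]
1.3 [0.563  0.0126] [ 0.5469 -0.0463]
1.5 [5.316e-01 4.000e-04] [ 0.5053 -0.054 ]
1.6 [ 0.5151 -0.0032] [ 0.4841 -0.0547]
1.65 [ 0.5075 -0.0044] [ 0.4735 -0.0542]
```

```bash
python3 -m inch '[[[-0.02,0.18,0,0,0,0],[-0.05,0.37,0,0,0,0],[-0.08,0.56,0,0,0,0],[-0.1,0.74,0,0,0,0],[-0.1,0.74,0,0,0,0],[-0.1,0.74,-0.13,0,0,0],[-0.1,0.74,-0.27,0,0,0],[-0.1,0.74,-0.4,0,0,0]]]'
python3 -m inch '[[[0,0,0,0,0,0],[0,0,0,0,0,0]]]'
```

```text
t: 8.85
eef_pos: [0.6428, 0.1346, 0.3308]
ee_rot: [3.14, -0.001, -1.57]
force: [-0.7, 0.1, 0.3]
width: 0.0006
t: 9.1
eef_pos: [0.6435, 0.135, 0.3333]
ee_rot: [-3.141, -0.0, -1.57]
force: [1.5, 0.5, 0.4]
width: 0.0003
```

```bash
python3 -m inch '[[[0,-0.07,0,0,0,0],[0,-0.13,0,0,0,0],[-0.02,-0.18,0,0,0,0],[-0.045,-0.23,0,0,0,0],[-0.07,-0.28,0,0,0,0],[-0.1,-0.32,0,0,0,0],[-0.125,-0.365,0,0,0,0],[-0.15,-0.41,0,0,0,0]]]'
python3 - <<'E'
from h import *
import cv2
for n in("scene","top"):
    cv2.imwrite(f"pics/{n}3.png",arm.grab_frame(n))
a=cv2.imread("pics/scene3.png")[15:190,235:395];b=cv2.imread("pics/top3.png")[100:275,80:240]
cv2.imwrite("pics/c3.png",cv2.resize(np.hstack([a,b]),None,fx=2.5,fy=2.5,interpolation=cv2.INTER_CUBIC))
E
```

```text
t: 10.1
eef_pos: [0.6127, 0.0528, 0.3327]
ee_rot: [-3.142, -0.0, -1.57]
force: [0.4, -0.3, -1.4]
width: 0.0004
```

View pics/c3.png

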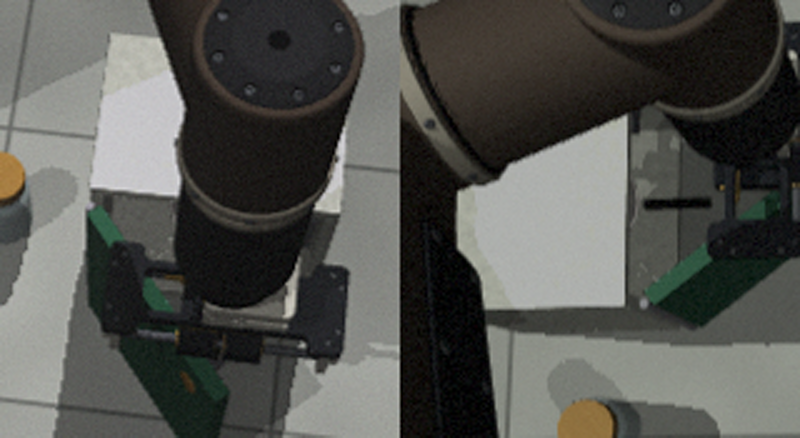

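```bash
python3 -m inch '[[[-0.055,-0.055,0,0,0,0],[-0.11,-0.11,0,0,0,0],[-0.18,-0.155,0,0,0,0],[-0.25,-0.2,0,0,0,0],[-0.33,-0.23,0,0,0,0],[-0.41,-0.26,0,0,0,0],[-0.46,-0.275,0,0,0,0],[-0.5,-0.28,0,0,0,0]]]'
python3 -m inch '[[[-0.03,-0.01,0,0,0,0],[-0.05,-0.01,0,0,0,0],[-0.05,-0.01,0,0,0,0]]]'
python3 - <<'E'
from h import *
import cv2
for n in("scene","top"):
    cv2.imwrite(f"pics/{n}4.png",arm.grab_frame(n))
a=cv2.imread("pics/scene4.png")[15:210,235:395];b=cv2.imread("pics/top4.png")[100:295,80:240]
cv2.imwrite("pics/c4.png",cv2.resize(np.hstack([a,b]),None,fx=2.5,fy=2.5,interpolation=cv2.INTER_CUBIC))
E
```

```text
t: 11.2
eef_pos: [0.5125, -0.0028, 0.3328]
ee_rot: [-3.141, 0.0, -1.57]
force: [1.5, 0.8, 1.0]
width: 0.0002
t: 11.58
eef_pos: [0.5029, -0.0047, 0.3326]
ee_rot: [3.141, -0.0, -1.57]
force: [-0.6, 0.5, -0.9]
width: 0.0008
```

View pics/c4.png

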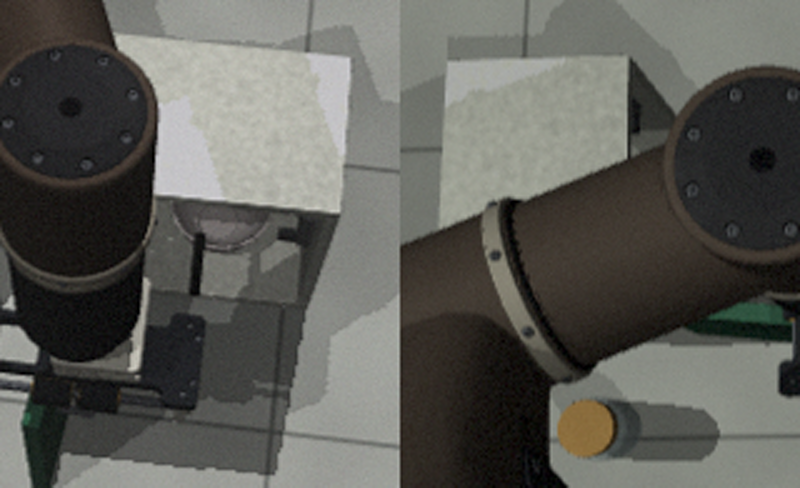

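Door about square and beyond. Withdraw: away from the inner face (+x), then up, then out and away.

```bash
python3 -m inch '[[[0.08,0,0,0,0,0],[0.18,0,0,0,0,0],[0.28,0,0,0,0,0],[0.28,0,0.15,0,0,0],[0.28,0,0.35,0,0,0],[0.28,0,0.55,0,0,0],[0.28,0,0.55,0,0,0]]]'
python3 -m inch '[[[0.1,-0.2,0,0,0,0],[0.2,-0.4,0,0,0,0],[0.2,-0.6,0,0,0,0],[0.2,-0.8,0,0,0,0],[0.2,-1,0,0,0,0],[0.2,-1,0,0,0,0],[0.2,-1,0,0,0,0],[0.2,-1,0,0,0,0]]]'
python3 - <<'E'
from h import *
import cv2
for n in("scene","top"):
    cv2.imwrite(f"pics/{n}5.png",arm.grab_frame(n))
print(arm.get_state()["force"],arm.get_state()["qd"])
a=cv2.imread("pics/scene5.png")[15:210,215:375];b=cv2.imread("pics/top5.png")[100:295,80:240]
cv2.imwrite("pics/c5.png",cv2.resize(np.hstack([a,b]),None,fx=2.5,fy=2.5,interpolation=cv2.INTER_CUBIC))
for n in("scene","top"):
  for t in("jar_center","spoon_grip","spatula_grip"):print(n,t,[(np.round(a["box"]),round(a["score"],2)) for a in arm.search_frame(t,n)[:1]])
E
```

```text
t: 12.55
eef_pos: [0.5608, -0.0047, 0.4461]
ee_rot: [-3.136, 0.001, -1.57]
force: [-0.5, 0.6, -0.1]
width: 0.0006
t: 13.55
eef_pos: [0.5994, -0.2041, 0.4423]
ee_rot: [3.141, 0.0, -1.569]
force: [0.1, 0.2, 0.2]
width: 0.0003
[-0.30623544 -0.18135294  0.85681753] [ 0.00084921 -0.00254137  0.00038562  0.00212671 -0.00010024  0.00258734]
scene jar_center [(array([222.,  74., 248., 114.]), 0.58)]
scene spoon_grip [(array([219., 357., 329., 400.]), 0.65)]
scene spatula_grip [(array([237., 293., 347., 326.]), 0.92)]
top jar_center []
top spoon_grip [(array([414., 150., 435., 241.]), 0.59)]
top spatula_grip [(array([348., 168., 373., 241.]), 0.62)]
```

View pics/c5.png

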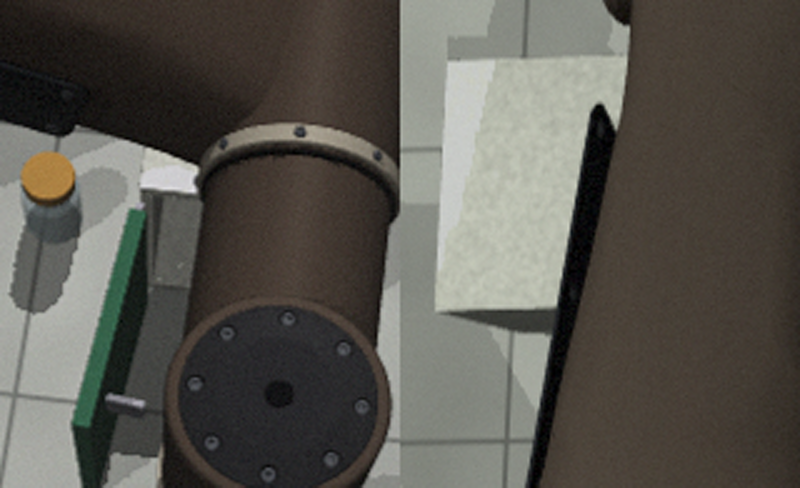

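View pics/scene5.png

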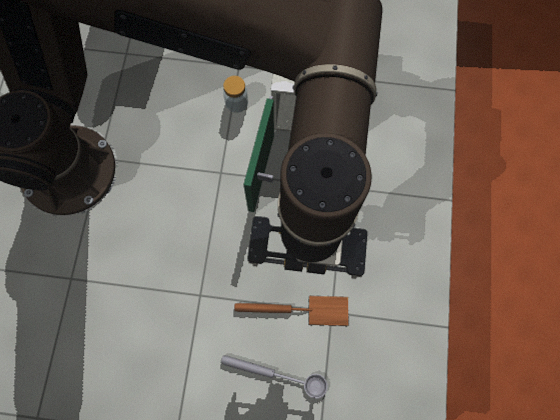

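```bash
python3 - <<'E'
from h import *
cup=json.load(open("cup.json"));H=w(cup,[-.095,.108,.2])[0]
e=onplane("scene",(248.2,184.5),.2);d=e-H;print(e,np.hypot(*d[:2]),.012-np.arctan2(d[1],d[0]))
arm.grab_frame("scene");s=arm.get_state();print(s["t"],s["force"])
arm.job_done()
E
```

```text
[ 0.46863019 -0.05199451  0.2       ] 0.21014741122162592 1.673414123717778
14.0 [0.34041999 0.08809622 0.98091052]
the job is handed in; nothing more can be done
```

The cupboard door is open to about 1.67 rad (96°), slightly past square, and I handed the job in at 14.0 s of the 54 s allowed.

- **Press:** I pressed near the brass mark with the closed fingers until the door hit its stop. The highest force reading between steps was about 12 N. When I let go, the door sprang ajar to about 0.49 rad.
- **Push:** I lowered the closed fingers behind the door and followed its arc until it stood wide open. Force readings there stayed within the noise, under 2 N. I then withdrew along +x, up and away.
- **Door check:** The scene picture taken after the withdrawal gave the 1.67 rad. The measured edge-to-hinge length was 210 mm against the 212 mm given. I measured only that one picture, so I did not separately confirm the door was at rest.
- **Bystanders:** In the scene picture, jar, spoon and spatula were within about 4 pixels of their starting boxes. The top camera could not confirm the jar, which it failed to detect at the start as well. There the arm also hid part of the spatula.
- **Bowl:** I did not measure the bowl. It was visible inside the cupboard in the pictures, and the fingers never went below about 0.15 m or into the cupboard.
- **Clearance:** The gripper finished clear of everything, with the force reading at noise level.

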